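# Pack the pipe fittings for the furnace job

### The arm

A 6-joint arm with a two-finger parallel gripper is mounted at the origin on the work surface. World frame = base frame: x ahead of the robot, y to its left, z up, the work surface at z = 0. Lengths are in m, angles in degrees, forces in N, time in s.
With the tool pointing down it reaches from about 0.25 to 0.725 m from the base axis. Payload 9.7 kg.
Tool frame: the origin (TCP) lies at the very end of the fingers, on their centre line; the grasp point (between the pads) lies 19 mm behind it; z points along the fingers, y is the line along which they close (so a half turn about z gives the same grasp; the last joint's range is limited). The gripper opens to 85 mm and grips with 20 to 120 N. Pads are 22 mm wide; open, the fingers measure 114 mm over their backs; the gripper's body (76 mm by 85 mm) begins 54 mm behind the grasp point. The pads swing forward as they close: fully open they stand 13 mm farther back than shut.
Start: joints at [75.115, 4.979, 10.078, 95.1, 0, 90], TCP at [0.141, 0.532, 0.231] pointing down, gripper open.
Joint ranges: [-179.16, 179.16], [-48.56, 103.87], [-65.8, 70.77], [-126.05, 130.52], [-82.76, 87.17], [-180, 180]. Speed limits (degrees/s): [127.2, 127.2, 147.25, 180, 180, 180].

### API

Orientations are given as [roll, pitch, yaw] about the fixed x, y, z axes, in that order (R = Rz(yaw) Ry(pitch) Rx(roll)).
In Python, from workcell import bot gives the robot as it stands.
- The arm moves only by the tool arm_command, never from a script. Its argument "series" is a list of rows, each a list of 4 numbers: the shift along the tool's x, y, z in m, then the turn about the tool's z in rad. A call has exactly 5 rows; each row is the pose to reach, as a shift and turn from the pose commanded when the call began, along the tool's axes at that moment; what a row does not reach only later rows make up. A row lasts 1/10 s, in which the tool goes at most 50 mm and 8.59 degrees, less where a joint would pass 70% of its speed; a pose out of reach is approached as far as the arm can. A call with a gripper value outside its range is refused whole. "hand" is the finger opening in m, from 0 to 0.0854, set as the call begins (left out, the last holds). The fingers move at their own pace and stop on an object; "grip_force" is the grip in N (left out, the last holds). Time passes only in rows, so rows that repeat a pose let the fingers close, or fill a call up. It gives the time, the measured TCP pose, the force, the opening and the grip force at its end, in the units of the state.
- bot.get_obs(): the state, without advancing time (a new reading comes with each control period).
- bot.camera(name): name is "scene" or "top" or "wrist"; returns a dict with "color" (384x512x3 uint8, blue, green, red), "camera_matrix" (3x3 intrinsics, pixels), "xyz" and "orientation" of the camera in the world; the wrist camera has in their place "T_tool_cam" (4x4, takes a point from camera to tool coordinates, whose origin is the TCP and whose axes are the flange's). Camera axes: x right, y up, looking along -z (the intrinsics and any distortion apply to the point x, -y, -z); pixel columns grow to the right and rows downward; lengths in m; the calibration is good to about 2 mm. A picture is of the moment at which its call begins: read the wrist's pose just before it. There is no depth.
- bot.job_done(): hands the job in; it is judged then, once.
Trained networks look in the newest picture that a camera, given by its name, has taken for a name from the list of things; names that differ only in an ending like _2 or _b are one class to them, and where a whole thing is asked for, a point or a joint stands for the part that bears it (a point fixed in the world has none). Each returns a list of dicts, best first, with "confidence" (0 to 1); they miss things now and then, are a little off and sometimes report something else, mostly with a low value. They report only what shows in the picture. A call takes as long as a camera call. They do not tell look-alikes from the thing itself.
- bot.find_in(camera, target): "location" ([column, row] in pixels, amid what is visible of it).
- bot.mark_of(camera, target): "location" ([column, row] in pixels: a listed point, or the origin of a listed thing).
The state is a dict: "time": time; "q": joint angles; "qd": joint speeds; "joint_efforts": joint torques, N m; "ee_pos": TCP position; "tcp_rot": TCP orientation; "wrist_force": force on the tool from outside, world axes, zero at the start; "torque": the same for the moment, N m; "opening": finger opening in m; "grasp_force": force on a finger pad.
Only numpy, scipy, OpenCV 4.12 (cv2) and the standard library are available. Lean on these libraries where they do the work, as an engineer would, in place of code of your own. Each camera call takes 0.05 s, during which the arm holds its last target. There are 200 camera calls.

### The job

Pack the carry tray for the furnace pipe job: lay the tee in the oblong insert and the longer nipple in the long narrow one, and stand the coupling in the round one and the flange, hub up, in the square one, each resting flat on its insert's floor. Leave the shorter nipple and the elbow, which are not needed, lying where they are.

Things in the scene. Friction and masses are not known exactly. Their poses are not given: they have to be found in the camera images.
- tee_mid (a point): Galvanised steel pipe tee lying flat on the bench, 66 mm long over its straight run, 49 mm from the back of the run to the end of the branch, with a slightly thicker band round each mouth (51 mm over the bands), 35 mm high, about 0.25 kg. The point is at its middle, half-way up (17.5 mm above its underside); the run lies along x, the branch points to +y (branch end face 25 mm from the point along +y, back of the run 24 mm from it along -y); z is up.
- long_nipple_mid (a point): The longer of two galvanised steel pipe nipples lying on the bench: straight pipe 88 mm long and 27 mm thick with an eight-sided collar (34 mm across flats, 26 mm long) round its middle; about 0.2 kg. The point is its centre, 17 mm above its underside; the pipe lies along x; z is up.
- coupling_mid (a point): Galvanised steel pipe coupling standing upright: round sleeve 39 mm in diameter, 40 mm high, about 0.15 kg. The point is its centre, 20 mm above its underside; z is up.
- flange_mid (a point): Galvanised steel floor flange: round plate 66 mm in diameter, 9 mm thick, lying on the bench with its round hub (38 mm in diameter) standing up from the middle; 36 mm high in all, about 0.3 kg. The point is on its axis, half-way up (18 mm above its underside); z is up.
- short_nipple_mid (a point): Look-alike that stays: the shorter nipple, 50 mm long, otherwise like the longer one (27 mm pipe, 34 mm eight-sided collar). The point is its centre, 17 mm above its underside; the pipe lies along x.
- elbow_mid (a point): Look-alike that stays: galvanised steel pipe elbow lying flat, only two arms at a right angle, 51 mm by 51 mm, 35 mm high. The point is near its middle, 17.5 mm above its underside; the arms point to +x and +y.
- oblong_floor (a point): Insert of dark grey plastic, fixed in the shallow wooden carry tray (244 mm square, 14 mm high; four inserts in a 2 by 2 pattern, 114 mm between centres, in any order). The oblong one, inside 90 mm (along x) by 64 mm (along y). The point is the centre of its inner floor, 6 mm above the bench; its walls are 3 mm thick and rise 8 mm above that floor. Place of the tee.
- trough_floor (a point): Insert of dark grey plastic, fixed in the shallow wooden carry tray (244 mm square, 14 mm high; four inserts in a 2 by 2 pattern, 114 mm between centres, in any order). The long narrow one, inside 104 mm (along x) by 50 mm (along y). The point is the centre of its inner floor, 6 mm above the bench; its walls are 3 mm thick and rise 8 mm above that floor. Place of the long nipple.
- cup_floor (a point): Insert of dark grey plastic, fixed in the shallow wooden carry tray (244 mm square, 14 mm high; four inserts in a 2 by 2 pattern, 114 mm between centres, in any order). The round one, inside 55 mm in diameter. The point is the centre of its inner floor, 6 mm above the bench; its walls are 3 mm thick and rise 8 mm above that floor. Place of the coupling.
- square_floor (a point): Insert of dark grey plastic, fixed in the shallow wooden carry tray (244 mm square, 14 mm high; four inserts in a 2 by 2 pattern, 114 mm between centres, in any order). The square one, inside 84 mm by 84 mm. The point is the centre of its inner floor, 6 mm above the bench; its walls are 3 mm thick and rise 8 mm above that floor. Place of the flange.
Mind the look-alikes: they are no part of the job. Leave any yellow look-alike of the part that bears long_nipple_mid alone.

How it is judged:
By the outcome, as a careful person would: the job done as asked, in the order asked, and still so for the second after the job is handed in, with the robot touching nothing.
It also fails if it takes over 106 s, if anything falls off the work surface, if the arm or the gripper's body presses on something with over 40 N, if the wrist force passes 120 N, or if a joint passes its speed limit or range.

## Working session

There is one attempt and no reset: what is moved stays moved. The work goes in short steps, Python scripts to look and compute and a tool call to move; the robot and the scene stay as the last step left them, time stands still between calls to the robot, and variables do not carry over. Pictures are saved under pics/ and viewed, at most 14 in all, crops included, and the job is handed in when it is done.

Besides the shell and the picture viewer there is one more tool, called after "Call:" in YAML: its name, and indented under it one key for each argument. arm_command: Moves the arm, as the interface text tells. Its arguments: {"type":"object","properties":{"series":{"type":"array"},"hand":{"type":"number"},"grip_force":{"type":"number"}},"required":["series"]}

```bash
mkdir -p pics; ls; cat > h.py <<'E'
import numpy as np, cv2
from scipy.spatial.transform import Rotation as R
from workcell import bot
def cam(name,save=None):
    o=bot.get_obs(); c=bot.camera(name)
    if save: cv2.imwrite('pics/'+save,c['color'])
    return o,c
def pose(o,c):
    if 'T_tool_cam' in c:
        T=np.eye(4); T[:3,:3]=R.from_euler('xyz',o['tcp_rot'],degrees=True).as_matrix(); T[:3,3]=o['ee_pos']
        return T@np.array(c['T_tool_cam'])
    T=np.eye(4); T[:3,3]=c['xyz']; r=np.array(c['orientation'])
    T[:3,:3]=r if r.shape==(3,3) else R.from_euler('xyz',r,degrees=True).as_matrix()
    return T
def w(o,c,px,z):
    T=pose(o,c); K=np.array(c['camera_matrix']); d=np.linalg.inv(K)@[px[0],px[1],1]
    d=T[:3,:3]@(d*[1,-1,-1]); p=T[:3,3]; return p+d*(z-p[2])/d[2]
def pix(o,c,X):
    T=pose(o,c); v=T[:3,:3].T@(np.array(X)-T[:3,3])*[1,-1,-1]; v=np.array(c['camera_matrix'])@v; return v[:2]/v[2]
Z=dict(tee_mid=.0175,long_nipple_mid=.017,coupling_mid=.02,flange_mid=.018,short_nipple_mid=.017,elbow_mid=.0175,oblong_floor=.006,trough_floor=.006,cup_floor=.006,square_floor=.006)
E
python3 - <<'E'
from h import *
for n in ['top','scene']:
    o,c=cam(n,n+'1.png')
    print(n,{k:v for k,v in c.items() if k!='color'})
    for t in Z:
        for f in (bot.mark_of,):
            for r in f(n,t)[:4]:
                print(t,np.round(r['location'],0),round(r['confidence'],2),np.round(w(o,c,r['location'],Z[t]),3))
print(o)
E
```

```text
pics
top {'camera_matrix': array([[448.54066087,   0.        , 255.43284859],
       [  0.        , 448.54066087, 190.96659016],
       [  0.        ,   0.        ,   1.        ]]), 'xyz': array([ 0.32013043, -0.00916282,  1.43898929]), 'orientation': array([  3.20400705,  -1.04189853, -88.4440617 ])}
tee_mid [274. 172.] 0.55 [ 0.463 -0.092  0.018]
long_nipple_mid [355. 261.] 0.7 [ 0.189 -0.354  0.017]
long_nipple_mid [349. 179.] 0.69 [ 0.446 -0.331  0.017]
long_nipple_mid [354. 213.] 0.69 [ 0.338 -0.348  0.017]
long_nipple_mid [310. 223.] 0.51 [ 0.304 -0.209  0.017]
coupling_mid [189. 163.] 0.6 [0.483 0.179 0.02 ]
coupling_mid [314. 178.] 0.45 [ 0.448 -0.217  0.02 ]
flange_mid [314. 127.] 0.58 [ 0.612 -0.214  0.018]
short_nipple_mid [276. 130.] 0.7 [ 0.598 -0.095  0.017]
elbow_mid [352. 132.] 0.49 [ 0.6   -0.336  0.018]
elbow_mid [350. 177.] 0.23 [ 0.454 -0.332  0.018]
oblong_floor [152. 136.] 0.87 [0.57  0.303 0.006]
trough_floor [186. 129.] 0.69 [0.593 0.197 0.006]
cup_floor [153. 163.] 0.79 [0.482 0.297 0.006]
cup_floor [149. 130.] 0.34 [0.586 0.313 0.006]
square_floor [188. 164.
[... 1068 characters left out ...]
0.] 0.84 [0.478 0.183 0.006]
{'time': 0.55, 'q': array([ 7.51154412e+01,  4.97814804e+00,  1.00779336e+01,  9.50999368e+01,
       -7.54017129e-04,  9.00001220e+01]), 'qd': array([ 0.01991097,  0.02220595, -0.01439951, -0.03443838, -0.04235003,
       -0.03867081]), 'joint_efforts': array([-1.47543891e-03, -5.19736969e+01,  4.64623082e+01,  1.34206352e-03,
       -1.12726768e-04,  7.27045858e-06]), 'ee_pos': array([0.14128103, 0.53153499, 0.23128885]), 'tcp_rot': array([-1.79999849e+02,  7.54017451e-04,  1.65115319e+02]), 'wrist_force': array([-0.18750574, -0.41275128, -0.22216911]), 'torque': array([-0.06317157, -0.01062168, -0.0231572 ]), 'grasp_force': 0.0, 'opening': 0.08538348070078015}
```

```bash
python3 - <<'E'
import cv2,numpy as np
a=cv2.imread('pics/top1.png')[100:290,110:390]
cv2.imwrite('pics/top1c.png',cv2.resize(a,None,fx=2.85,fy=2.85,interpolation=cv2.INTER_CUBIC))
a=cv2.imread('pics/scene1.png')
cv2.imwrite('pics/scene1c.png',cv2.resize(a,None,fx=1.5,fy=1.5,interpolation=cv2.INTER_CUBIC))
E
```

```text
(no output)
```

View pics/top1c.png

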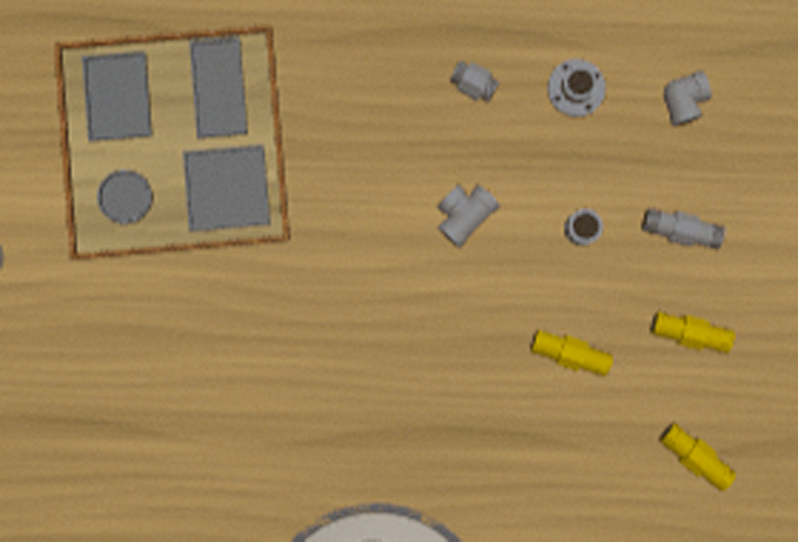

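View pics/scene1c.png

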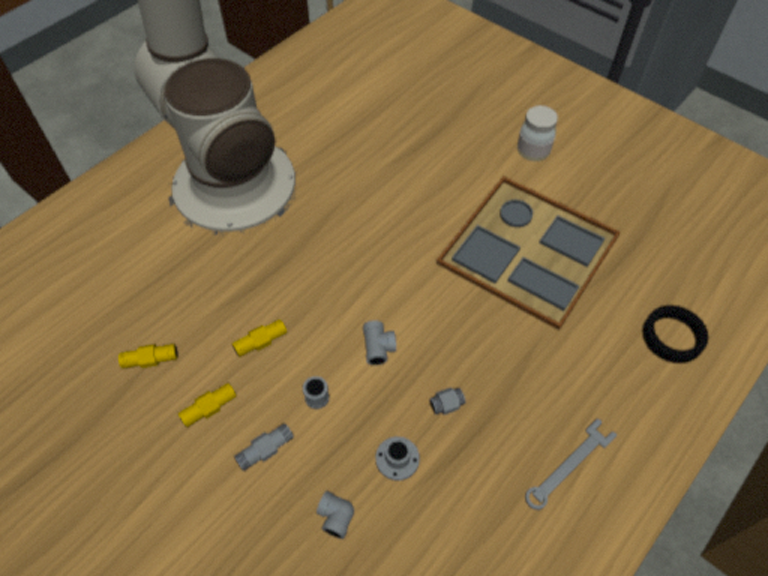

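Candidates (crop pixels in top view): the grey long nipple is at (683,228), about 88 mm long. Its look-alikes are the short nipple at (474,81) and yellow ones at (571,353), (693,332), (697,457). The tee is at (468,215), with the elbow at (686,97) as look-alike. The coupling at (584,227) and the flange at (577,88) have none. Tray inserts: oblong (118,97), trough (219,88), round (126,197), square (227,188).

I'll go above the tray first for a close look.

```bash
cat >> h.py <<'E'
def plan(x,y,z,yaw,start=None):
    "print tool-axis shift/turn from the present pose (or start) to the target, tool down; yaw mod 180 nearest"
    if start is None:
        o=bot.get_obs(); start=[*o['ee_pos'],o['tcp_rot'][2]]
    d=np.array([x,y,z])-start[:3]; a=np.radians(start[3])
    s=[np.cos(a)*d[0]+np.sin(a)*d[1], np.sin(a)*d[0]-np.cos(a)*d[1], -d[2]]
    t=-((yaw-start[3]+90)%180-90)
    print('shift',np.round(s,4),'turn',round(np.radians(t),3),'dist',round(np.linalg.norm(d),3))
    return [x,y,z,start[3]-t]
def obs():
    o=bot.get_obs(); print('t',o['time'],np.round(o['ee_pos'],4),np.round(o['tcp_rot'],2),'op',round(o['opening'],4),'gf',round(o['grasp_force'],1),'F',np.round(o['wrist_force'],1)); return o
E
python3 - <<'E'
from h import *
im=cv2.imread('pics/top1.png')
o,c=cam('wrist','w0.png'); print(c['T_tool_cam'],c['camera_matrix'])
plan(.5,.25,.36,180)
plan(.5,.25,.36,90)
E
```

```text
[[ 4.96109574e-04  9.64421530e-01  2.64368809e-01  6.68099548e-02]
 [ 9.99999114e-01 -1.51834008e-04 -1.32268685e-03 -7.38980766e-04]
 [-1.23548750e-03  2.64369231e-01 -9.64420750e-01 -1.42550083e-01]
 [ 0.00000000e+00  0.00000000e+00  0.00000000e+00  1.00000000e+00]] [[301.98751584   0.         260.06788127]
 [  0.         301.98751584 195.20143352]
 [  0.           0.           1.        ]]
shift [-0.419  -0.1799 -0.1287] turn -0.26 dist 0.474
shift [-0.419  -0.1799 -0.1287] turn 1.311 dist 0.474
```

```bash
python3 - <<'E'
from h import *
plan(.47,.25,.26,180)
E
```

```text
shift [-0.39   -0.1877 -0.0287] turn -0.26 dist 0.434
```

Call:
arm_command:
  series:
    - [-0.04,-0.019,-0.003,0]
    - [-0.08,-0.038,-0.006,0]
    - [-0.12,-0.057,-0.009,0]
    - [-0.16,-0.076,-0.012,0]
    - [-0.2,-0.095,-0.015,0]

```text
time: 1.65
ee_pos: [0.3112, 0.3871, 0.2466]
tcp_rot: [180.0, 0.0, 165.1]
wrist_force: [0.6, 1.0, -0.4]
opening: 0.0852
grasp_force: 0.0
```

Call:
arm_command:
  series:
    - [-0.04,-0.019,-0.003,-0.05]
    - [-0.08,-0.038,-0.006,-0.1]
    - [-0.12,-0.057,-0.009,-0.15]
    - [-0.16,-0.076,-0.012,-0.2]
    - [-0.19,-0.093,-0.014,-0.26]

```text
time: 2.15
ee_pos: [0.4715, 0.2479, 0.2604]
tcp_rot: [180.0, 0.0, -179.9]
wrist_force: [0.0, -0.1, -1.1]
opening: 0.0856
grasp_force: 0.0
```

Call:
arm_command:
  series:
    - [0,0,0,0]
    - [0,0,0,0]
    - [0,0,0,0]
    - [0,0,0,0]
    - [0,0,0,0]

```text
time: 2.65
ee_pos: [0.4693, 0.2504, 0.2604]
tcp_rot: [180.0, 0.0, -179.9]
wrist_force: [-0.1, -0.6, 0.8]
opening: 0.0855
grasp_force: 0.0
```

```bash
python3 - <<'E'
from h import *
obs()
o,c=cam('wrist','w1.png')
for t in list(Z)[6:]:
    for r in bot.mark_of('wrist',t)[:2]: print(t,np.round(r['location'],0),round(r['confidence'],2),np.round(w(o,c,r['location'],Z[t]),4))
E
```

```text
t 2.65 [0.4693 0.2504 0.2604] [ 1.7999e+02  1.0000e-02 -1.7992e+02] op 0.0855 gf 0.0 F [-0.1 -0.6  0.8]
oblong_floor [300. 239.] 0.62 [0.5753 0.3078 0.006 ]
trough_floor [223. 247.] 0.83 [0.5887 0.1971 0.006 ]
cup_floor [294. 159.] 0.89 [0.4614 0.295  0.006 ]
square_floor [204. 172.] 0.66 [0.4796 0.1754 0.006 ]
```

View pics/w1.png

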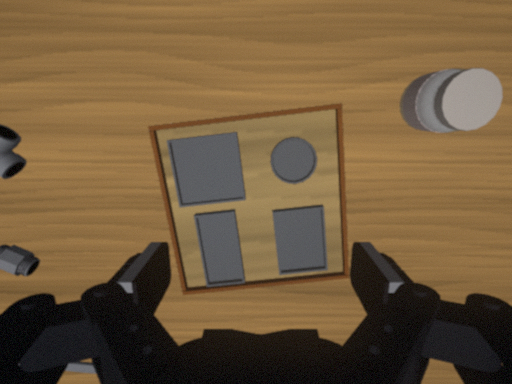

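Tray fully seen: square (207,169), round (293,160), trough (220,247), oblong (300,239). I'll segment them for centres and yaw.

```bash
cat >> h.py <<'E'
def greys(im,roi,smax=60):
    hsv=cv2.cvtColor(im,cv2.COLOR_BGR2HSV); m=((hsv[...,1]<smax)*255).astype(np.uint8)
    k=np.zeros_like(m); x0,y0,x1,y1=roi; k[y0:y1,x0:x1]=m[y0:y1,x0:x1]
    k=cv2.morphologyEx(k,cv2.MORPH_OPEN,np.ones((3,3),np.uint8))
    return [q for q in cv2.findContours(k,cv2.RETR_EXTERNAL,cv2.CHAIN_APPROX_NONE)[0] if cv2.contourArea(q)>40]
def rect(o,c,q,z):
    P=np.array([w(o,c,p[0],z)[:2] for p in q])*1000
    (cx,cy),(a,b),t=cv2.minAreaRect(P.astype(np.float32))
    if a<b: a,b,t=b,a,t+90
    return np.round([cx,cy,a,b,(t+90)%180-90],1)
E
python3 - <<'E'
from h import *
o=bot.get_obs(); im=cv2.imread('pics/w1.png'); _,c=cam('wrist')
for q in greys(im,(155,110,340,285)): print(rect(o,c,q,.012), len(q))
E
```

```text
[589.7 192.9 113.1  56.8   6.7] 217
[576.2 306.3  98.1  70.    6.7] 221
[4.637e+02 2.932e+02 5.890e+01 5.880e+01 1.000e-01] 129
[476.4 179.8  90.9  90.5 -83.2] 264
```

Call:
arm_command:
  series:
    - [0.004,-0.045,0,0]
    - [0.008,-0.09,0,0]
    - [0.012,-0.135,0,0]
    - [0.016,-0.18,0,0]
    - [0.02,-0.225,0,0]

```text
time: 3.45
ee_pos: [0.4494, 0.0231, 0.2604]
tcp_rot: [-180.0, 0.0, -180.0]
wrist_force: [0.7, 0.2, -0.2]
opening: 0.0855
grasp_force: 0.0
```

Call:
arm_command:
  series:
    - [0.004,-0.045,0,0]
    - [0.008,-0.09,0,0]
    - [0.012,-0.135,0,0]
    - [0.016,-0.18,0,0]
    - [0.02,-0.2,0,0]

```text
time: 3.95
ee_pos: [0.4294, -0.1783, 0.2601]
tcp_rot: [-180.0, -0.0, 179.9]
wrist_force: [-0.1, -0.1, -0.2]
opening: 0.0853
grasp_force: 0.0
```

Call:
arm_command:
  series:
    - [0,0,0,0]
    - [0,0,0,0]
    - [0,0,0,0]
    - [0,0,0,0]
    - [0,0,0,0]

```text
time: 4.45
ee_pos: [0.4302, -0.1746, 0.2604]
tcp_rot: [-180.0, 0.0, -179.9]
wrist_force: [0.4, 0.2, 0.6]
opening: 0.0851
grasp_force: 0.0
```

```bash
python3 - <<'E'
from h import *
obs()
o,c=cam('wrist','w2.png')
for t in list(Z)[:6]:
    for r in bot.mark_of('wrist',t)[:4]: print(t,np.round(r['location'],0),round(r['confidence'],2),np.round(w(o,c,r['location'],Z[t]),4))
for q in greys(c['color'],(0,0,512,300)): print(np.round(q.mean(0)[0]),rect(o,c,q,.0175),len(q))
E
```

```text
t 4.45 [ 0.4302 -0.1746  0.2604] [-1.8000e+02  2.0000e-02 -1.7991e+02] op 0.0851 gf 0.0 F [0.4 0.2 0.6]
tee_mid [330. 184.] 0.8 [ 0.4537 -0.0831  0.0175]
tee_mid [224. 172.] 0.68 [ 0.4385 -0.2213  0.0175]
long_nipple_mid [137. 176.] 0.93 [ 0.4433 -0.3346  0.017 ]
long_nipple_mid [122.  79.] 0.88 [ 0.3255 -0.3407  0.017 ]
long_nipple_mid [232.  61.] 0.7 [ 0.3052 -0.2086  0.017 ]
coupling_mid [224. 172.] 0.86 [ 0.4376 -0.2215  0.02  ]
flange_mid [234. 284.] 0.69 [ 0.6013 -0.212   0.018 ]
flange_mid [317. 285.] 0.3 [ 0.6029 -0.0926  0.018 ]
[317. 286.] [605.7 -91.1  54.7  37.6  61.6] 92
[235. 281.] [ 5.943e+02 -2.104e+02  6.440e+01  6.320e+01  1.000e-01] 147
[384. 268.] [572.    1.3  95.7  30.9  29.7] 135
[137. 270.] [ 574.  -350.3   96.6   34.9  -26.1] 144
[502. 270.] [580.7 167.5  99.5  29.9  12.6] 151
[499. 201.] [478.6 141.6  92.7  36.1  12.6] 174
[137. 176.] [ 443.9 -335.6   91.6   36.3   78.5] 172
[225. 176.] [ 444.2 -221.1   44.4   40.2   -2.4] 94
[328. 186.] [459.3 -83.7  68.4  56.4 -43. ] 141
```

View pics/w2.png

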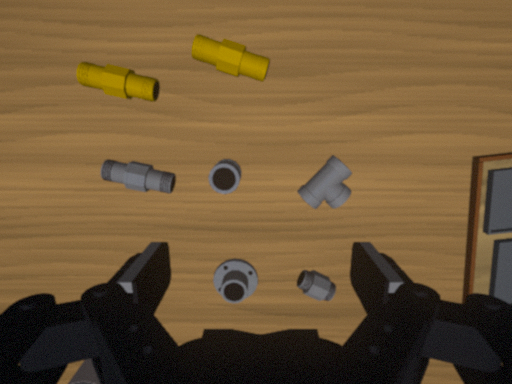

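The tee's run goes from (340,165) to (311,198), with its branch toward (342,200). Other parts: grey long nipple (138,177), coupling (225,177), flange (235,282), short nipple (317,286). I'll close in on the tee with the yaw aligned.

Call:
arm_command:
  series:
    - [-0.005,0.018,0.03,0.149]
    - [-0.01,0.036,0.06,0.298]
    - [-0.016,0.054,0.09,0.447]
    - [-0.022,0.072,0.12,0.596]
    - [-0.027,0.09,0.14,0.745]

```text
time: 5.3
ee_pos: [0.4565, -0.0845, 0.1181]
tcp_rot: [-179.9, -0.1, 137.0]
wrist_force: [-0.1, -0.1, 0.1]
opening: 0.0854
grasp_force: 0.0
```

Call:
arm_command:
  series:
    - [0,0,0,0]
    - [0,0,0,0]
    - [0,0,0,0]
    - [0,0,0,0]
    - [0,0,0,0]

```text
time: 5.8
ee_pos: [0.4573, -0.0859, 0.1211]
tcp_rot: [180.0, 0.1, 137.3]
wrist_force: [0.6, -0.2, -0.0]
opening: 0.0854
grasp_force: 0.0
```

```bash
python3 - <<'E'
from h import *
obs()
o,c=cam('wrist','w3.png')
for r in bot.mark_of('wrist','tee_mid')[:2]: print(np.round(r['location'],0),round(r['confidence'],2),np.round(w(o,c,r['location'],Z['tee_mid']),4))
for q in greys(c['color'],(150,60,370,290)): print(np.round(q.mean(0)[0]),rect(o,c,q,.0175),len(q))
print(pix(o,c,[*o['ee_pos'][:2],.0175]))
E
```

```text
t 5.8 [ 0.4573 -0.0859  0.1211] [1.7996e+02 7.0000e-02 1.3734e+02] op 0.0854 gf 0.0 F [ 0.6 -0.2 -0. ]
[263. 192.] 0.96 [ 0.4576 -0.0836  0.0175]
[367. 247.] [557.  -50.2   9.3   5.3 -37.2] 26
[154. 247.] [ 430.1 -188.6   10.5    7.9  -48.1] 32
[258. 194.] [459.8 -87.7  72.3  51.4 -43.1] 269
[260.36601561 194.0712299 ]
```

View pics/w3.png

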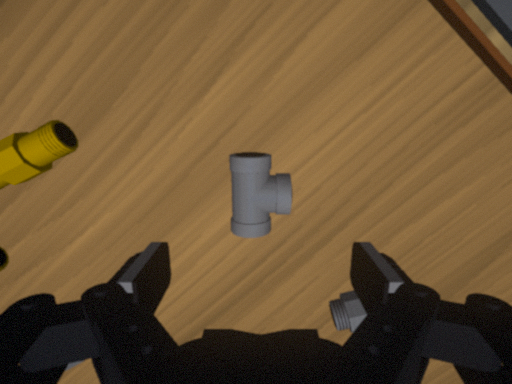

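The tee sits between the fingers at (263,193), square to them. Descend and grip.

Call:
arm_command:
  series:
    - [0,0,0.03,0]
    - [0,0,0.06,0]
    - [0,0,0.085,0]
    - [0,0,0.102,0]
    - [0,0,0.111,0]

```text
time: 6.4
ee_pos: [0.4562, -0.0853, 0.0078]
tcp_rot: [-179.9, -0.1, 137.3]
wrist_force: [-0.5, 0.6, 0.1]
opening: 0.0854
grasp_force: 0.0
```

Call:
arm_command:
  series:
    - [0,0,0,0]
    - [0,0,0,0]
    - [0,0,0,0]
    - [0,0,0,0]
    - [0,0,0,0]
  hand: 0.04
  grip_force: 60

```text
time: 6.9
ee_pos: [0.4582, -0.0854, 0.0109]
tcp_rot: [179.9, 0.1, 137.3]
wrist_force: [0.4, 1.1, 5.5]
opening: 0.0473
grasp_force: 62.2
```

Call:
arm_command:
  series:
    - [0,0,0,0]
    - [0,0,0,0]
    - [0,0,0,0]
    - [0,0,0,0]
    - [0,0,0,0]

```text
time: 7.4
ee_pos: [0.4582, -0.0854, 0.0109]
tcp_rot: [179.9, 0.1, 137.3]
wrist_force: [-0.2, 0.6, 6.2]
opening: 0.047
grasp_force: 62.2
```

```bash
python3 - <<'E'
from h import *
obs()
a=plan(.457,-.086,.11,137.3)
plan(.5762,.3063,.11,186.7,a)
E
```

```text
t 7.4 [ 0.4582 -0.0854  0.0109] [1.7989e+02 1.4000e-01 1.3734e+02] op 0.047 gf 62.2 F [-0.2  0.6  6.2]
shift [ 0.0005 -0.0013 -0.0991] turn 0.001 dist 0.099
shift [ 0.1784  0.3691 -0.    ] turn -0.862 dist 0.41
```

```bash
python3 - <<'E'
from h import *
a=plan(.4582,-.0854,.11,137.34)
a=plan(.517,.11,.11,160,a)
a=plan(.5762,.3063,.11,186.7,a)
E
```

```text
shift [ 0.     -0.     -0.0991] turn -0.0 dist 0.099
shift [ 0.0892  0.1835 -0.    ] turn -0.395 dist 0.204
shift [ 0.0115  0.2047 -0.    ] turn -0.466 dist 0.205
```

Call:
arm_command:
  series:
    - [0,0,-0.01,0]
    - [0,0,-0.03,0]
    - [0,0,-0.055,0]
    - [0,0,-0.08,0]
    - [0,0,-0.1,0]

```text
time: 7.9
ee_pos: [0.457, -0.0854, 0.1114]
tcp_rot: [180.0, 0.0, 137.3]
wrist_force: [1.0, -0.3, -2.0]
opening: 0.0477
grasp_force: 62.1
```

Call:
arm_command:
  series:
    - [0.015,0.03,0,-0.065]
    - [0.033,0.069,0,-0.145]
    - [0.052,0.108,0,-0.23]
    - [0.071,0.147,0,-0.315]
    - [0.089,0.184,0,-0.395]

```text
time: 8.4
ee_pos: [0.5164, 0.112, 0.11]
tcp_rot: [180.0, 0.0, 160.2]
wrist_force: [1.6, -0.5, -2.5]
opening: 0.0472
grasp_force: 62.1
```

Call:
arm_command:
  series:
    - [0.002,0.044,0,-0.1]
    - [0.005,0.088,0,-0.2]
    - [0.007,0.13,0,-0.3]
    - [0.01,0.17,0,-0.39]
    - [0.0115,0.205,0,-0.466]

```text
time: 8.9
ee_pos: [0.5757, 0.3088, 0.1096]
tcp_rot: [-180.0, -0.0, -173.1]
wrist_force: [0.6, -0.2, -1.4]
opening: 0.0471
grasp_force: 62.1
```

Call:
arm_command:
  series:
    - [0,0,0.02,0]
    - [0,0,0.04,0]
    - [0,0,0.055,0]
    - [0,0,0.055,0]
    - [0,0,0.055,0]

```text
time: 9.4
ee_pos: [0.5757, 0.3065, 0.0549]
tcp_rot: [-180.0, -0.0, -173.4]
wrist_force: [-1.0, 0.6, -1.1]
opening: 0.0474
grasp_force: 62.3
```

```bash
python3 - <<'E'
from h import *
obs()
o,c=cam('wrist','w4.png')
plan(.5762,.3063,.017,186.7)
for q in greys(c['color'],(0,0,512,384)): print(np.round(q.mean(0)[0]),rect(o,c,q,.012),len(q))
E
```

```text
t 9.4 [0.5757 0.3065 0.0549] [-180.     -0.   -173.36] op 0.0474 gf 62.3 F [-1.   0.6 -1.1]
shift [-0.     -0.0004  0.0385] turn -0.001 dist 0.039
[449. 347.] [659.1 457.2   8.7   8.6 -73.6] 47
[344. 338.] [660.4 377.8   9.2   5.8  83.4] 35
[178. 338.] [674.6 256.8   8.1   6.6   2.7] 34
[345. 314.] [640.1 375.    6.9   6.4  10.7] 27
[127. 325.] [665.9 221.1  43.6  31.2 -71.8] 263
[393. 323.] [644.5 411.1  46.2  31.9  84.7] 177
[109. 286.] [636.7 207.8   8.7   4.7 -83.4] 39
[170. 276.] [624.  249.4   8.4   3.1 -83.4] 30
[350. 276.] [609.4 372.2   7.1   3.8 -83.4] 26
[251. 265.] [602.6 310.8 160.6 106.5  -7.8] 1030
[ 86. 212.] [590.1 194.1 111.4  61.    6.7] 516
[261.  33.] [471.9 294.2  60.2  42.2 -83.3] 310
[71. 56.] [491.9 185.7  87.2  56.7 -83.3] 502
```

View pics/w4.png

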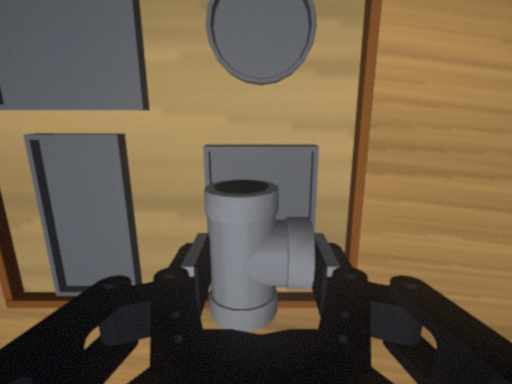

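The tee is held square, centred over the oblong insert. Lower, release, rise.

Call:
arm_command:
  series:
    - [0,0,0.01,0]
    - [0,0,0.02,0]
    - [0,0,0.03,0]
    - [0,0,0.034,0]
    - [0,0,0.0375,0]

```text
time: 9.95
ee_pos: [0.5752, 0.3066, 0.0168]
tcp_rot: [-180.0, -0.1, -173.3]
wrist_force: [-10.8, -4.8, 21.7]
opening: 0.0474
grasp_force: 64.8
```

Call:
arm_command:
  series:
    - [0,0,0,0]
    - [0,0,0,0]
    - [0,0,0,0]
    - [0,0,0,0]
    - [0,0,0,0]
  hand: 0.065

```text
time: 10.45
ee_pos: [0.5758, 0.3068, 0.0169]
tcp_rot: [180.0, 0.0, -173.3]
wrist_force: [0.4, -0.5, 0.5]
opening: 0.065
grasp_force: 0.0
```

Call:
arm_command:
  series:
    - [0,0,-0.02,0]
    - [0,0,-0.05,0]
    - [0,0,-0.09,0]
    - [0,0,-0.13,0]
    - [0,0,-0.17,0]

```text
time: 10.95
ee_pos: [0.5755, 0.3067, 0.1885]
tcp_rot: [180.0, 0.0, -173.3]
wrist_force: [0.4, 0.5, -0.4]
opening: 0.0649
grasp_force: 0.0
```

```bash
python3 - <<'E'
from h import *
o=obs()
o,c=cam('wrist','w5.png')
for r in bot.mark_of('wrist','tee_mid')[:2]: print(np.round(r['location'],0),round(r['confidence'],2),np.round(w(o,c,r['location'],.0235),4))
cv2.imwrite('pics/w5c.png',cv2.resize(c['color'][100:340,160:400],None,fx=2,fy=2))
a=[.5757,.3065,.19,186.7]
a=plan(.53,.09,.19,179,a)
a=plan(.485,-.125,.19,171.5,a)
a=plan(.4443,-.3355,.12,168.5-4.5,a)
E
```

```text
t 10.95 [0.5755 0.3067 0.1885] [ 1.8000e+02  1.0000e-02 -1.7334e+02] op 0.0649 gf 0.0 F [ 0.4  0.5 -0.4]
[261. 177.] 0.65 [0.5729 0.3072 0.0235]
shift [ 0.0706 -0.2097 -0.    ] turn 0.134 dist 0.221
shift [ 0.0412 -0.2158 -0.    ] turn 0.131 dist 0.22
shift [ 0.0091 -0.2142  0.07  ] turn 0.131 dist 0.226
```

View pics/w5c.png

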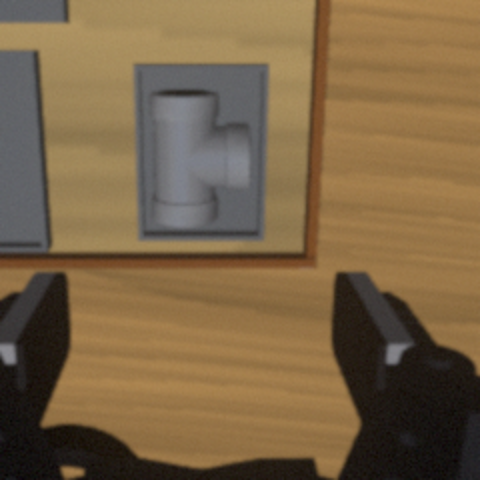

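The tee lies in the oblong insert at crop (195,160), clear of the walls. Next is the grey long nipple.

```bash
python3 - <<'E'
from h import *
a=[.5755,.3067,.1885,186.7]
a=plan(.53,.09,.19,210,a)
a=plan(.485,-.125,.19,234,a)
a=plan(.4440,-.3350,.13,258.5,a)
E
```

```text
shift [ 0.0705 -0.2099 -0.0015] turn -0.407 dist 0.221
shift [ 0.1465 -0.1637 -0.    ] turn -0.419 dist 0.22
shift [ 0.194  -0.0903  0.06  ] turn -0.428 dist 0.222
```

Call:
arm_command:
  series:
    - [0.012,-0.036,0,-0.08]
    - [0.026,-0.078,0,-0.16]
    - [0.04,-0.12,0,-0.24]
    - [0.055,-0.164,0,-0.32]
    - [0.07,-0.21,0,-0.407]
  hand: 0.085

```text
time: 11.55
ee_pos: [0.5298, 0.0887, 0.1864]
tcp_rot: [-180.0, 0.0, -149.8]
wrist_force: [0.3, -0.7, 0.6]
opening: 0.0852
grasp_force: 0.0
```

Call:
arm_command:
  series:
    - [0.029,-0.033,0,-0.084]
    - [0.058,-0.066,0,-0.168]
    - [0.088,-0.098,0,-0.252]
    - [0.117,-0.131,0,-0.336]
    - [0.1465,-0.1637,0,-0.419]

```text
time: 12.05
ee_pos: [0.4847, -0.1265, 0.1866]
tcp_rot: [-180.0, 0.0, -125.8]
wrist_force: [1.2, -0.3, -0.1]
opening: 0.0856
grasp_force: 0.0
```

Call:
arm_command:
  series:
    - [0.041,-0.019,0.012,-0.09]
    - [0.082,-0.038,0.024,-0.18]
    - [0.123,-0.057,0.036,-0.27]
    - [0.16,-0.075,0.048,-0.36]
    - [0.194,-0.09,0.06,-0.428]

```text
time: 12.55
ee_pos: [0.4434, -0.3367, 0.126]
tcp_rot: [-180.0, -0.0, -101.3]
wrist_force: [0.8, -1.0, -0.4]
opening: 0.085
grasp_force: 0.0
```

Call:
arm_command:
  series:
    - [0,0,0,0]
    - [0,0,0,0]
    - [0,0,0,0]
    - [0,0,0,0]
    - [0,0,0,0]

```text
time: 13.05
ee_pos: [0.4447, -0.334, 0.1273]
tcp_rot: [-180.0, -0.0, -101.4]
wrist_force: [0.7, 0.5, 0.4]
opening: 0.0852
grasp_force: 0.0
```

```bash
python3 - <<'E'
from h import *
obs()
o,c=cam('wrist','w6.png')
for r in bot.mark_of('wrist','long_nipple_mid')[:3]: print(np.round(r['location'],0),round(r['confidence'],2),np.round(w(o,c,r['location'],.017),4))
for q in greys(c['color'],(150,60,370,290)): print(np.round(q.mean(0)[0]),rect(o,c,q,.017),len(q))
print(pix(o,c,[*o['ee_pos'][:2],.017]))
E
```

```text
t 13.05 [ 0.4447 -0.334   0.1273] [-1.7995e+02 -2.0000e-02 -1.0142e+02] op 0.0852 gf 0.0 F [0.7 0.5 0.4]
[263. 194.] 0.89 [ 0.4427 -0.3322  0.017 ]
[399. 153.] 0.87 [ 0.3241 -0.3448  0.017 ]
[434. 289.] 0.7 [ 0.301  -0.2089  0.017 ]
[285. 285.] [ 438.7 -241.8   29.5   10.7  -11.4] 67
[366. 247.] [ 361.2 -263.5   11.7    7.2   84.1] 32
[153. 249.] [ 550.  -300.6   13.8    8.2   73.1] 38
[261. 193.] [ 444.1 -330.1   92.9   34.2   77.7] 259
[260.16753797 192.94539846]
```

View pics/w6.png

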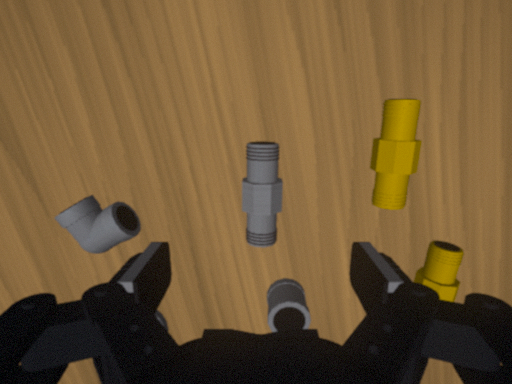

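The grey long nipple lies at (262,194), centred and aligned. The yellow ones and the elbow are clear of the fingers. Descend and grip the collar.

Call:
arm_command:
  series:
    - [0,0,0.03,0]
    - [0,0,0.06,0]
    - [0,0,0.09,0]
    - [0,0,0.108,0]
    - [0,0,0.117,0]

```text
time: 13.65
ee_pos: [0.4435, -0.3339, 0.008]
tcp_rot: [179.9, 0.1, -101.5]
wrist_force: [0.2, -0.3, 0.3]
opening: 0.0847
grasp_force: 0.0
```

Call:
arm_command:
  series:
    - [0,0,0,0]
    - [0,0,0,0]
    - [0,0,0,0]
    - [0,0,0,0]
    - [0,0,0,0]
  hand: 0.025
  grip_force: 60

```text
time: 14.15
ee_pos: [0.4448, -0.3353, 0.0114]
tcp_rot: [-179.9, -0.1, -101.5]
wrist_force: [-1.5, 1.1, 7.2]
opening: 0.0319
grasp_force: 60.3
```

Call:
arm_command:
  series:
    - [0,0,0,0]
    - [0,0,0,0]
    - [0,0,0,0]
    - [0,0,0,0]
    - [0,0,0,0]

```text
time: 14.65
ee_pos: [0.4448, -0.3353, 0.0113]
tcp_rot: [-179.9, -0.1, -101.5]
wrist_force: [-0.2, 1.3, 7.0]
opening: 0.0325
grasp_force: 60.3
```

Call:
arm_command:
  series:
    - [0,0,-0.01,0]
    - [0,0,-0.03,0]
    - [0,0,-0.055,0]
    - [0,0,-0.08,0]
    - [0,0,-0.1,0]

```text
time: 15.15
ee_pos: [0.4442, -0.3348, 0.1118]
tcp_rot: [-179.9, -0.0, -101.5]
wrist_force: [0.0, -0.6, -2.2]
opening: 0.0325
grasp_force: 60.2
```

```bash
python3 - <<'E'
from h import *
o=obs()
a=[*o['ee_pos'],258.6]
a=plan(.495,-.155,.11,234,a)
a=plan(.542,.02,.11,210,a)
a=plan(.590,.1935,.11,186.7,a)
E
```

```text
t 15.15 [ 0.4442 -0.3348  0.1118] [-1.7995e+02 -2.0000e-02 -1.0149e+02] op 0.0325 gf 60.2 F [ 0.  -0.6 -2.2]
shift [-0.1863 -0.0142  0.0018] turn 0.429 dist 0.187
shift [-0.1692  0.0648 -0.    ] turn 0.419 dist 0.181
shift [-0.1283  0.1263 -0.    ] turn 0.407 dist 0.18
```

Call:
arm_command:
  series:
    - [-0.033,-0.003,0,0.08]
    - [-0.07,-0.005,0,0.16]
    - [-0.11,-0.008,0,0.25]
    - [-0.15,-0.011,0,0.34]
    - [-0.186,-0.014,0,0.429]

```text
time: 15.65
ee_pos: [0.4951, -0.1536, 0.1104]
tcp_rot: [-180.0, 0.0, -126.3]
wrist_force: [0.9, -0.0, -2.8]
opening: 0.0326
grasp_force: 60.2
```

Call:
arm_command:
  series:
    - [-0.034,0.013,0,0.084]
    - [-0.068,0.026,0,0.168]
    - [-0.102,0.039,0,0.252]
    - [-0.136,0.052,0,0.336]
    - [-0.169,0.065,0,0.419]

```text
time: 16.15
ee_pos: [0.542, 0.0212, 0.1104]
tcp_rot: [-180.0, 0.0, -150.3]
wrist_force: [0.4, -0.1, -3.3]
opening: 0.0325
grasp_force: 60.2
```

Call:
arm_command:
  series:
    - [-0.028,0.028,0,0.09]
    - [-0.056,0.056,0,0.18]
    - [-0.084,0.083,0,0.27]
    - [-0.108,0.106,0,0.35]
    - [-0.128,0.126,0,0.407]

```text
time: 16.65
ee_pos: [0.5901, 0.1946, 0.1101]
tcp_rot: [180.0, -0.0, -173.5]
wrist_force: [0.3, -1.0, -2.5]
opening: 0.0326
grasp_force: 60.2
```

Call:
arm_command:
  series:
    - [0,0,0.02,0]
    - [0,0,0.04,0]
    - [0,0,0.055,0]
    - [0,0,0.055,0]
    - [0,0,0.055,0]

```text
time: 17.15
ee_pos: [0.59, 0.1924, 0.0553]
tcp_rot: [180.0, 0.0, -173.4]
wrist_force: [0.2, -0.1, -2.0]
opening: 0.0321
grasp_force: 60.3
```

```bash
python3 - <<'E'
from h import *
obs()
o,c=cam('wrist','w7.png')
plan(.590,.1935,.0183,186.7)
E
```

```text
t 17.15 [0.59   0.1924 0.0553] [ 180.      0.   -173.42] op 0.0321 gf 60.3 F [ 0.2 -0.1 -2. ]
shift [0.0003 0.001  0.0377] turn -0.002 dist 0.038
```

View pics/w7.png

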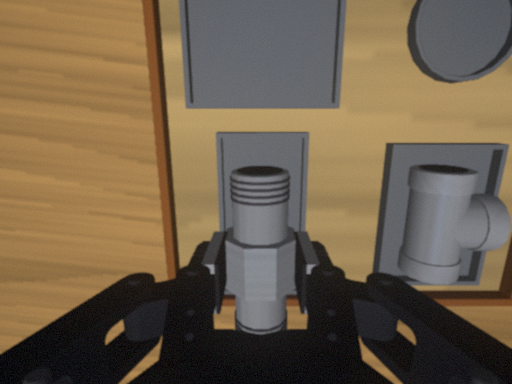

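The nipple is held level, aligned over the trough. Lower with a 3 mm correction along the trough, release, rise.

Call:
arm_command:
  series:
    - [0.003,0.001,0.01,0]
    - [0.003,0.001,0.02,0]
    - [0.003,0.001,0.03,0]
    - [0.003,0.001,0.034,0]
    - [0.003,0.001,0.037,0]

```text
time: 17.7
ee_pos: [0.5865, 0.1932, 0.0173]
tcp_rot: [-180.0, -0.1, -173.4]
wrist_force: [-10.1, -3.0, 19.3]
opening: 0.0323
grasp_force: 63.0
```

Call:
arm_command:
  series:
    - [0,0,0,0]
    - [0,0,0,0]
    - [0,0,0,0]
    - [0,0,0,0]
    - [0,0,0,0]
  hand: 0.055

```text
time: 18.2
ee_pos: [0.587, 0.1933, 0.018]
tcp_rot: [180.0, 0.0, -173.4]
wrist_force: [-0.2, -0.2, 0.4]
opening: 0.0549
grasp_force: 0.0
```

Call:
arm_command:
  series:
    - [0,0,-0.02,0]
    - [0,0,-0.05,0]
    - [0,0,-0.09,0]
    - [0,0,-0.13,0]
    - [0,0,-0.17,0]

```text
time: 18.7
ee_pos: [0.5867, 0.1932, 0.1895]
tcp_rot: [180.0, 0.0, -173.4]
wrist_force: [1.4, 0.7, 0.7]
opening: 0.0554
grasp_force: 0.0
```

```bash
python3 - <<'E'
from h import *
o=obs()
o,c=cam('wrist','w8.png')
for r in bot.mark_of('wrist','long_nipple_mid')[:2]: print(np.round(r['location'],0),round(r['confidence'],2),np.round(w(o,c,r['location'],.023),4))
cv2.imwrite('pics/w8c.png',cv2.resize(c['color'][60:340,120:400],None,fx=2,fy=2))
a=[*o['ee_pos'],186.7]
a=plan(.515,-.015,.19,183,a)
a=plan(.4405,-.221,.13,180,a)
E
```

```text
t 18.7 [0.5867 0.1932 0.1895] [ 1.800e+02  1.000e-02 -1.734e+02] op 0.0554 gf 0.0 F [1.4 0.7 0.7]
shift [ 0.0955 -0.1984 -0.0005] turn 0.065 dist 0.22
shift [ 0.0852 -0.2018  0.06  ] turn 0.052 dist 0.227
```

View pics/w8c.png

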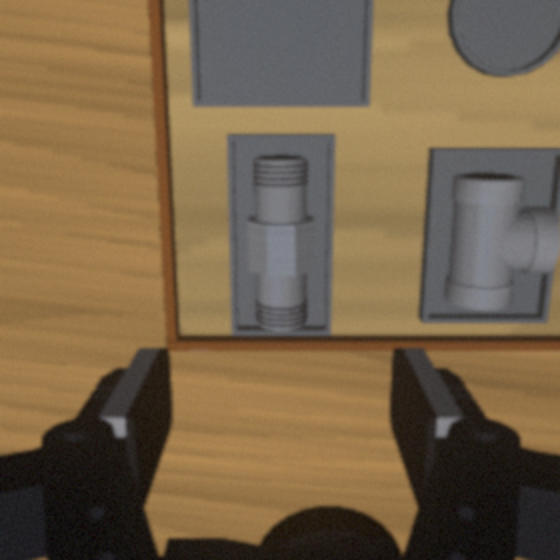

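The nipple rests in the trough at crop (280,245), allowing for parallax. Next the coupling.

Call:
arm_command:
  series:
    - [0.017,-0.036,0,0.013]
    - [0.036,-0.075,0,0.026]
    - [0.055,-0.115,0,0.039]
    - [0.075,-0.156,0,0.052]
    - [0.0955,-0.198,0,0.065]
  hand: 0.085

```text
time: 19.3
ee_pos: [0.5139, -0.0157, 0.1872]
tcp_rot: [-180.0, -0.0, -177.1]
wrist_force: [0.4, -1.1, 0.0]
opening: 0.0849
grasp_force: 0.0
```

Call:
arm_command:
  series:
    - [0.018,-0.043,0.013,0.01]
    - [0.036,-0.086,0.026,0.02]
    - [0.054,-0.129,0.039,0.03]
    - [0.07,-0.168,0.052,0.04]
    - [0.085,-0.202,0.06,0.052]

```text
time: 19.8
ee_pos: [0.4386, -0.222, 0.1264]
tcp_rot: [180.0, -0.0, 179.8]
wrist_force: [0.8, -0.2, 0.3]
opening: 0.0849
grasp_force: 0.0
```

Call:
arm_command:
  series:
    - [0,0,0,0]
    - [0,0,0,0]
    - [0,0,0,0]
    - [0,0,0,0]
    - [0,0,0,0]

```text
time: 20.3
ee_pos: [0.4406, -0.2196, 0.128]
tcp_rot: [-180.0, 0.0, 180.0]
wrist_force: [0.9, 0.6, -0.5]
opening: 0.0852
grasp_force: 0.0
```

```bash
python3 - <<'E'
from h import *
obs()
o,c=cam('wrist','w9.png')
for r in bot.mark_of('wrist','coupling_mid')[:3]: print(np.round(r['location'],0),round(r['confidence'],2),np.round(w(o,c,r['location'],.02),4))
for q in greys(c['color'],(180,60,340,290)): print(np.round(q.mean(0)[0]),rect(o,c,q,.02),len(q))
print(pix(o,c,[*o['ee_pos'][:2],.02]))
cv2.imwrite('pics/w9c.png',c['color'][60:340,100:420])
E
```

```text
t 20.3 [ 0.4406 -0.2196  0.128 ] [-1.7999e+02  2.0000e-02  1.7999e+02] op 0.0852 gf 0.0 F [ 0.9  0.6 -0.5]
[261. 192.] 0.55 [ 0.4393 -0.2193  0.02  ]
[260. 197.] [ 444.1 -219.6   47.4   40.7   -0. ] 144
[260.55277942 193.156654  ]
```

View pics/w9c.png

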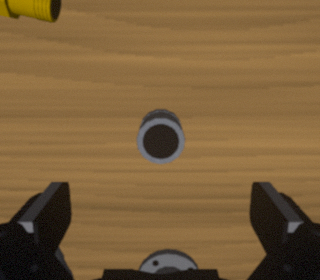

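The coupling stands at full-frame (261,195), right under the tool centre. Descend, grip, lift.

Call:
arm_command:
  series:
    - [0,0,0.03,0]
    - [0,0,0.06,0]
    - [0,0,0.09,0]
    - [0,0,0.107,0]
    - [0,0,0.115,0]

```text
time: 20.9
ee_pos: [0.4393, -0.2196, 0.011]
tcp_rot: [179.9, -0.1, 179.9]
wrist_force: [-0.1, 0.7, -0.3]
opening: 0.085
grasp_force: 0.0
```

Call:
arm_command:
  series:
    - [0,0,0,0]
    - [0,0,0,0]
    - [0,0,0,0]
    - [0,0,0,0]
    - [0,0,0,0]
  hand: 0.03
  grip_force: 60

```text
time: 21.4
ee_pos: [0.4408, -0.2207, 0.0144]
tcp_rot: [-179.9, 0.1, 179.9]
wrist_force: [-0.7, 1.9, 5.8]
opening: 0.0369
grasp_force: 59.2
```

Call:
arm_command:
  series:
    - [0,0,0,0]
    - [0,0,0,0]
    - [0,0,0,0]
    - [0,0,0,0]
    - [0,0,0,0]

```text
time: 21.9
ee_pos: [0.4408, -0.2207, 0.0144]
tcp_rot: [-179.9, 0.1, 179.9]
wrist_force: [-1.1, 1.7, 5.0]
opening: 0.0368
grasp_force: 59.2
```

Call:
arm_command:
  series:
    - [0,0,-0.01,0]
    - [0,0,-0.03,0]
    - [0,0,-0.055,0]
    - [0,0,-0.08,0]
    - [0,0,-0.1,0]

```text
time: 22.4
ee_pos: [0.4403, -0.2205, 0.1153]
tcp_rot: [-180.0, 0.1, 179.9]
wrist_force: [0.6, -0.8, -0.5]
opening: 0.0364
grasp_force: 60.1
```

```bash
python3 - <<'E'
from h import *
o=obs()
a=[*o['ee_pos'],180]
a=plan(.448,-.05,.115,180,a)
a=plan(.456,.12,.115,180,a)
a=plan(.4637,.2932,.115,180,a)
E
```

```text
t 22.4 [ 0.4403 -0.2205  0.1153] [-1.7995e+02  9.0000e-02  1.7989e+02] op 0.0364 gf 60.1 F [ 0.6 -0.8 -0.5]
shift [-0.0077  0.1705  0.0003] turn 0.0 dist 0.171
shift [-0.008  0.17  -0.   ] turn 0.0 dist 0.17
shift [-0.0077  0.1732 -0.    ] turn 0.0 dist 0.173
```

Call:
arm_command:
  series:
    - [-0.002,0.03,0,0]
    - [-0.003,0.065,0,0]
    - [-0.005,0.1,0,0]
    - [-0.007,0.135,0,0]
    - [-0.008,0.171,0,0]

```text
time: 22.9
ee_pos: [0.4484, -0.0482, 0.1138]
tcp_rot: [-180.0, 0.1, 179.9]
wrist_force: [1.3, 0.4, -1.5]
opening: 0.0369
grasp_force: 60.2
```

Call:
arm_command:
  series:
    - [-0.002,0.034,0,0]
    - [-0.003,0.068,0,0]
    - [-0.005,0.102,0,0]
    - [-0.007,0.136,0,0]
    - [-0.008,0.17,0,0]

```text
time: 23.4
ee_pos: [0.4567, 0.1221, 0.1139]
tcp_rot: [180.0, 0.1, 179.9]
wrist_force: [0.3, 0.6, -0.8]
opening: 0.0371
grasp_force: 60.2
```

Call:
arm_command:
  series:
    - [-0.002,0.038,0,0]
    - [-0.003,0.076,0,0]
    - [-0.005,0.114,0,0]
    - [-0.007,0.147,0,0]
    - [-0.008,0.173,0,0]

```text
time: 23.9
ee_pos: [0.4649, 0.2956, 0.1136]
tcp_rot: [180.0, 0.0, 180.0]
wrist_force: [0.2, -0.6, -1.7]
opening: 0.0366
grasp_force: 60.3
```

Call:
arm_command:
  series:
    - [0,0,0.02,0]
    - [0,0,0.04,0]
    - [0,0,0.055,0]
    - [0,0,0.055,0]
    - [0,0,0.055,0]

```text
time: 24.4
ee_pos: [0.4651, 0.2935, 0.0585]
tcp_rot: [180.0, 0.0, 179.9]
wrist_force: [-0.5, 0.7, -0.8]
opening: 0.0367
grasp_force: 60.3
```

```bash
python3 - <<'E'
from h import *
obs()
o,c=cam('wrist','w10.png')
plan(.4637,.2932,.0212,180)
E
```

```text
t 24.4 [0.4651 0.2935 0.0585] [1.7999e+02 1.0000e-02 1.7988e+02] op 0.0367 gf 60.3 F [-0.5  0.7 -0.8]
shift [ 0.0017 -0.0005  0.0378] turn -0.002 dist 0.038
```

View pics/w10.png

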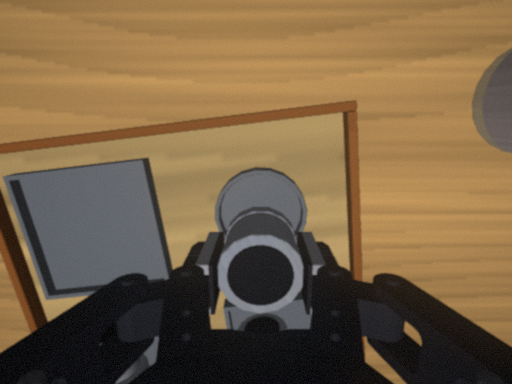

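The coupling is held upright over the round insert, centred in column. Lower, release, rise.

Call:
arm_command:
  series:
    - [0.001,0,0.01,0]
    - [0.002,0,0.02,0]
    - [0.002,0,0.03,0]
    - [0.002,0,0.034,0]
    - [0.002,0,0.037,0]

```text
time: 24.95
ee_pos: [0.4626, 0.2934, 0.0203]
tcp_rot: [-180.0, -0.0, 179.9]
wrist_force: [-8.2, -4.9, 21.7]
opening: 0.0368
grasp_force: 62.0
```

Call:
arm_command:
  series:
    - [0,0,0,0]
    - [0,0,0,0]
    - [0,0,0,0]
    - [0,0,0,0]
    - [0,0,0,0]
  hand: 0.06

```text
time: 25.45
ee_pos: [0.4631, 0.2936, 0.0209]
tcp_rot: [180.0, 0.0, 179.9]
wrist_force: [0.3, 0.2, 0.1]
opening: 0.06
grasp_force: 0.0
```

Call:
arm_command:
  series:
    - [0,0,-0.02,0]
    - [0,0,-0.05,0]
    - [0,0,-0.09,0]
    - [0,0,-0.13,0]
    - [0,0,-0.17,0]

```text
time: 25.95
ee_pos: [0.4627, 0.2935, 0.1925]
tcp_rot: [180.0, 0.0, 179.9]
wrist_force: [0.5, -0.2, 0.2]
opening: 0.0599
grasp_force: 0.0
```

```bash
python3 - <<'E'
from h import *
o=obs()
o,c=cam('wrist','w11.png')
for r in bot.mark_of('wrist','coupling_mid')[:2]: print(np.round(r['location'],0),round(r['confidence'],2),np.round(w(o,c,r['location'],.026),4))
cv2.imwrite('pics/w11c.png',cv2.resize(c['color'][60:340,120:400],None,fx=2,fy=2))
a=[*o['ee_pos'],180]
a=plan(.513,.12,.19,175,a)
a=plan(.56,-.05,.19,175,a)
a=plan(.606,-.212,.14,175,a)
E
```

```text
t 25.95 [0.4627 0.2935 0.1925] [1.7999e+02 1.0000e-02 1.7990e+02] op 0.0599 gf 0.0 F [ 0.5 -0.2  0.2]
[260. 177.] 0.63 [0.4607 0.2936 0.026 ]
shift [-0.0503 -0.1735  0.0025] turn 0.087 dist 0.181
shift [-0.0616 -0.1653 -0.    ] turn 0.0 dist 0.176
shift [-0.0599 -0.1574  0.05  ] turn 0.0 dist 0.176
```

View pics/w11c.png

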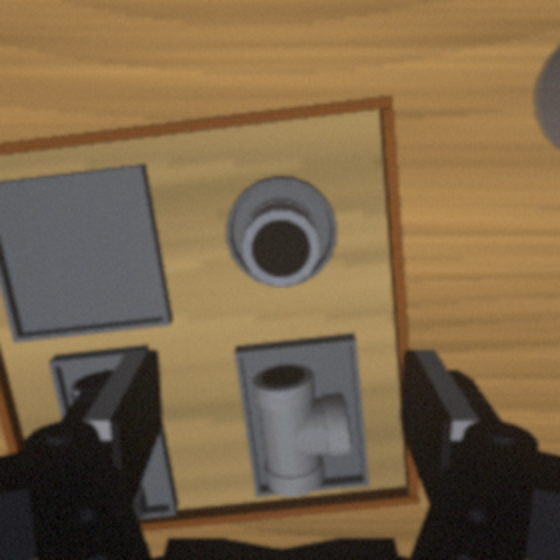

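The coupling stands in the round insert at crop (280,240). The tee is in the oblong and the nipple in the trough. Now the flange.

Call:
arm_command:
  series:
    - [-0.01,-0.03,0,0.017]
    - [-0.02,-0.065,0,0.034]
    - [-0.03,-0.1,0,0.051]
    - [-0.04,-0.137,0,0.068]
    - [-0.05,-0.174,0,0.087]
  hand: 0.085

```text
time: 26.55
ee_pos: [0.5127, 0.1181, 0.1903]
tcp_rot: [-180.0, -0.0, 174.9]
wrist_force: [1.3, -0.1, 0.2]
opening: 0.0847
grasp_force: 0.0
```

Call:
arm_command:
  series:
    - [-0.012,-0.033,0,0]
    - [-0.025,-0.066,0,0]
    - [-0.037,-0.099,0,0]
    - [-0.05,-0.132,0,0]
    - [-0.062,-0.165,0,0]

```text
time: 27.05
ee_pos: [0.5599, -0.0518, 0.1902]
tcp_rot: [180.0, -0.0, 174.9]
wrist_force: [1.1, 0.0, 0.7]
opening: 0.085
grasp_force: 0.0
```

Call:
arm_command:
  series:
    - [-0.012,-0.033,0.01,0]
    - [-0.024,-0.066,0.02,0]
    - [-0.037,-0.099,0.03,0]
    - [-0.05,-0.13,0.04,0]
    - [-0.06,-0.157,0.05,0]

```text
time: 27.55
ee_pos: [0.6057, -0.2138, 0.1395]
tcp_rot: [180.0, -0.0, 174.9]
wrist_force: [0.7, 0.2, 0.5]
opening: 0.0848
grasp_force: 0.0
```

Call:
arm_command:
  series:
    - [0,0,0,0]
    - [0,0,0,0]
    - [0,0,0,0]
    - [0,0,0,0]
    - [0,0,0,0]

```text
time: 28.05
ee_pos: [0.6058, -0.2113, 0.1414]
tcp_rot: [-180.0, 0.0, 175.0]
wrist_force: [1.1, 0.2, -0.4]
opening: 0.085
grasp_force: 0.0
```

```bash
python3 - <<'E'
from h import *
obs()
o,c=cam('wrist','w12.png')
for r in bot.mark_of('wrist','flange_mid')[:3]: print(np.round(r['location'],0),round(r['confidence'],2),np.round(w(o,c,r['location'],.018),4))
for q in greys(c['color'],(180,60,340,290)): print(np.round(q.mean(0)[0]),rect(o,c,q,.005),len(q))
g=cv2.cvtColor(c['color'],cv2.COLOR_BGR2GRAY)[130:260,200:320]
for q in cv2.findContours((g<60).astype(np.uint8),cv2.RETR_EXTERNAL,cv2.CHAIN_APPROX_NONE)[0]:
    if cv2.contourArea(q)>80: print('bore',rect(o,c,q+[200,130],.036))
print(pix(o,c,[*o['ee_pos'][:2],.018]))
E
```

```text
t 28.05 [ 0.6058 -0.2113  0.1414] [-1.7999e+02  5.0000e-02  1.7497e+02] op 0.085 gf 0.0 F [ 1.1  0.2 -0.4]
[260. 185.] 0.8 [ 0.6019 -0.2113  0.018 ]
[260. 181.] [ 602.5 -211.5   65.9   64.7   -5. ] 194
bore [ 602.1 -211.4   27.2   27.1   85. ]
[260.50651514 188.69420886]
```

The plate, bore and network estimates agree: axis at (0.602, -0.211). Shift 3.5 mm, descend, grip the hub.

Call:
arm_command:
  series:
    - [0.0035,0,0.03,0]
    - [0.0035,0,0.065,0]
    - [0.0035,0,0.1,0]
    - [0.0035,0,0.119,0]
    - [0.0035,0,0.128,0]

```text
time: 28.65
ee_pos: [0.601, -0.2111, 0.0105]
tcp_rot: [180.0, -0.2, 174.9]
wrist_force: [-0.6, 0.1, -0.4]
opening: 0.085
grasp_force: 0.0
```

Call:
arm_command:
  series:
    - [0,0,0,0]
    - [0,0,0,0]
    - [0,0,0,0]
    - [0,0,0,0]
    - [0,0,0,0]
  hand: 0.028
  grip_force: 70

```text
time: 29.15
ee_pos: [0.6032, -0.212, 0.0149]
tcp_rot: [-180.0, 0.2, 174.9]
wrist_force: [-0.2, 1.1, 5.9]
opening: 0.0359
grasp_force: 70.5
```

Call:
arm_command:
  series:
    - [0,0,0,0]
    - [0,0,0,0]
    - [0,0,0,0]
    - [0,0,0,0]
    - [0,0,0,0]

```text
time: 29.65
ee_pos: [0.6032, -0.212, 0.0149]
tcp_rot: [-180.0, 0.2, 174.9]
wrist_force: [-0.1, 1.2, 5.7]
opening: 0.0357
grasp_force: 70.5
```

Call:
arm_command:
  series:
    - [0,0,-0.01,0]
    - [0,0,-0.03,0]
    - [0,0,-0.055,0]
    - [0,0,-0.08,0]
    - [0,0,-0.1,0]

```text
time: 30.15
ee_pos: [0.6023, -0.2118, 0.1151]
tcp_rot: [-180.0, 0.1, 174.9]
wrist_force: [0.4, 1.0, -2.2]
opening: 0.0358
grasp_force: 70.2
```

```bash
python3 - <<'E'
from h import *
o=obs()
a=[*o['ee_pos'],175]
a=plan(.54,-.015,.115,180.8,a)
a=plan(.4764,.1798,.115,186.7,a)
E
```

```text
t 30.15 [ 0.6023 -0.2118  0.1151] [-1.7998e+02  7.0000e-02  1.7491e+02] op 0.0358 gf 70.2 F [ 0.4  1.  -2.2]
shift [7.920e-02 1.907e-01 1.000e-04] turn -0.101 dist 0.206
shift [ 0.0609  0.1957 -0.    ] turn -0.103 dist 0.205
```

Call:
arm_command:
  series:
    - [0.014,0.033,0,-0.02]
    - [0.03,0.071,0,-0.04]
    - [0.046,0.11,0,-0.06]
    - [0.063,0.15,0,-0.08]
    - [0.079,0.19,0,-0.1]

```text
time: 30.65
ee_pos: [0.5394, -0.0141, 0.1135]
tcp_rot: [-180.0, 0.0, -179.3]
wrist_force: [1.4, 1.1, -2.2]
opening: 0.0358
grasp_force: 70.6
```

Call:
arm_command:
  series:
    - [0.013,0.043,0,-0.02]
    - [0.026,0.086,0,-0.04]
    - [0.039,0.127,0,-0.06]
    - [0.051,0.165,0,-0.08]
    - [0.061,0.196,0,-0.1]

```text
time: 31.15
ee_pos: [0.4762, 0.1817, 0.1137]
tcp_rot: [180.0, 0.0, -173.5]
wrist_force: [1.0, -0.2, -3.1]
opening: 0.0358
grasp_force: 70.6
```

Call:
arm_command:
  series:
    - [0,0,0.02,0]
    - [0,0,0.04,0]
    - [0,0,0.055,0]
    - [0,0,0.055,0]
    - [0,0,0.055,0]

```text
time: 31.65
ee_pos: [0.4772, 0.1796, 0.0583]
tcp_rot: [-180.0, 0.0, -173.7]
wrist_force: [0.1, -0.3, -2.8]
opening: 0.0359
grasp_force: 70.7
```

```bash
python3 - <<'E'
from h import *
o=obs()
plan(.4764,.1798,.0217,186.7)
E
```

```text
t 31.65 [0.4772 0.1796 0.0583] [-180.      0.   -173.66] op 0.0359 gf 70.7 F [ 0.1 -0.3 -2.8]
shift [0.0008 0.0003 0.0366] turn -0.006 dist 0.037
```

Call:
arm_command:
  series:
    - [0.001,0,0.01,0]
    - [0.001,0,0.02,0]
    - [0.001,0,0.029,0]
    - [0.001,0,0.033,0]
    - [0.001,0,0.036,0]

```text
time: 32.15
ee_pos: [0.4758, 0.1796, 0.0211]
tcp_rot: [-180.0, -0.0, -173.6]
wrist_force: [0.6, -0.3, -3.1]
opening: 0.036
grasp_force: 70.7
```

Call:
arm_command:
  series:
    - [0,0,0,0]
    - [0,0,0,0]
    - [0,0,0,0]
    - [0,0,0,0]
    - [0,0,0,0]
  hand: 0.058

```text
time: 32.65
ee_pos: [0.4763, 0.1798, 0.0221]
tcp_rot: [180.0, 0.0, -173.6]
wrist_force: [0.2, 0.0, 0.6]
opening: 0.0576
grasp_force: 0.0
```

Call:
arm_command:
  series:
    - [0,0,-0.02,0]
    - [0,0,-0.05,0]
    - [0,0,-0.09,0]
    - [0,0,-0.13,0]
    - [0,0,-0.17,0]

```text
time: 33.15
ee_pos: [0.4759, 0.1796, 0.1936]
tcp_rot: [180.0, 0.0, -173.6]
wrist_force: [0.5, 0.3, -0.1]
opening: 0.0581
grasp_force: 0.0
```

Call:
arm_command:
  series:
    - [0,0,-0.04,0]
    - [0.01,0,-0.07,0]
    - [0.03,0,-0.07,0]
    - [0.04,0,-0.07,0]
    - [0.04,0,-0.07,0]

```text
time: 33.65
ee_pos: [0.4356, 0.1752, 0.2618]
tcp_rot: [180.0, 0.0, -173.6]
wrist_force: [0.5, -0.3, -0.1]
opening: 0.0579
grasp_force: 0.0
```

```bash
python3 - <<'E'
from h import *
o=obs()
o,c=cam('wrist','w13.png')
for t in list(Z)[:4]:
    for r in bot.mark_of('wrist',t)[:2]: print(t,np.round(r['location'],0),round(r['confidence'],2),np.round(w(o,c,r['location'],Z[t]+.006),4))
cv2.imwrite('pics/w13c.png',cv2.resize(c['color'][60:330,140:440],None,fx=2,fy=2))
E
```

```text
t 33.65 [0.4356 0.1752 0.2618] [ 1.7999e+02  1.0000e-02 -1.7360e+02] op 0.0579 gf 0.0 F [ 0.5 -0.3 -0.1]
long_nipple_mid [260. 275.] 0.83 [0.5896 0.192  0.023 ]
long_nipple_mid [345. 195.] 0.6 [0.4608 0.2899 0.023 ]
coupling_mid [347. 197.] 0.77 [0.4616 0.292  0.026 ]
flange_mid [260. 195.] 0.72 [0.4719 0.1797 0.024 ]
```

View pics/w13c.png

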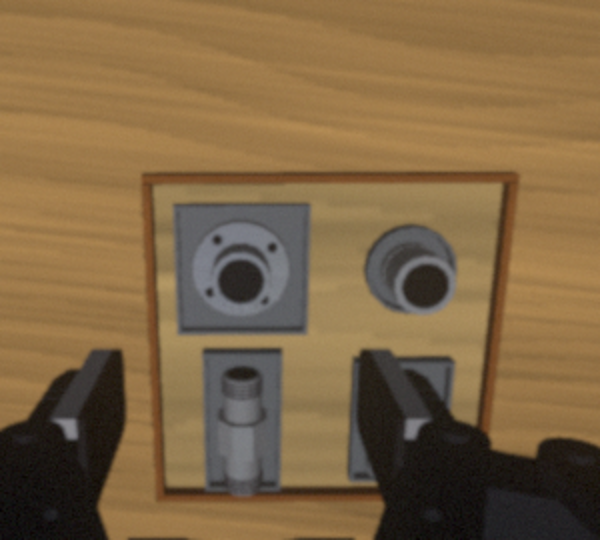

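The flange sits hub up in the square insert (240,270), and the nipple, coupling and tee are in theirs. The measured centres match the inserts within about 5 mm. I'm handing in.

```bash
python3 -c "
from workcell import bot
print(bot.job_done())"
```

```text
the job is handed in; nothing more can be done
None
```

I packed the tray in the order asked: tee, long nipple, coupling, then flange hub up, each in its own insert. The short nipple, elbow and yellow nipples were never gripped, and I handed the job in at about 34 s with the gripper clear of the parts.

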